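# Seat a V-block in the tilted inspection nest and lock it with the taper wedge

## Task

Load the ground steel V-block that lies at the front of the desk, right of the nest (not the one farther back), into the tilted inspection nest, standing on its base with its longer side along the side fence: set it gently on the sloping bed a little uphill of the stops and let go, so that it slides down by itself into the datum corner, fully home against the end stop and the side fence. Then slide the wedge down its rail by the red tab until it jams against the block and holds it snug: its pad is set differently for each job, so push by feel, with about 12 N on the tab (4 N of that is only the drag of the slide) and clearly under 18 N. Leave the block home in the corner with the wedge tight, and do not disturb the other things on the desk.

Things in the scene. Friction and masses are not known exactly. Their poses are not given: they have to be found in the camera images.
- v_block: Hardened steel V-block, light grey, on the desk right of the nest, 60 x 50 x 40 mm (its own x, y, z), 0.3 to 0.5 kg, a vee cut in its top; grip its outer faces across the 50 or the 60 mm. Origin at the centre of its underside, z up. It may go in either way round (turned by pi).
- bed: Tilted bed of the nest: aluminium plate with three white slide strips on pillars over a grey foot plate, tipped 25 deg so that its datum corner is lowest. Origin on its surface at the datum corner; z normal to it; x runs uphill along the side fence, y uphill along the end stop. Plate -18 to 166 mm in x, -22 to 114 mm in y. Block, strips, stops and wedge are slippery (friction about 0.14).
- end_stop (a point): Middle of the top edge of the end stop's face, 12 mm above the bed: dark bar, face at x = 0 in the bed's frame, y = -18 to 56 mm. The side fence is a like bar, face at y = 0, x = 2 to 66 mm, 12 mm high. Site axes are the bed's.
- home (a point): On the bed's surface at x = 30, y = 25 mm in the bed's frame: where the V-block's origin comes to lie when home, its x along the bed's x. With the wedge drawn back there is room to put the block down up to 30 mm uphill of here in x and 5 mm in y; from within 20 mm, set down without a drop, it slides in softly. Site axes are the bed's.
- wedge (a joint): Slide of the steel taper wedge on its rail (m): 0 drawn back uphill, grows as it is driven down, end of travel 0.077. It moves along (-0.970, -0.243, 0) in the bed's frame (1:4 taper), drags with about 4 N and stays where it is left. Its pad meets a seated block somewhere between 0.036 and 0.071, as the pad is set; each further newton of push adds 2 to 3 N of squeeze.
- wedge_tab (a point): Grip point in the middle of the wedge's upright red tab, 33 mm above the bed. The tab is 24 mm long (bed x), 10 mm thick (bed y), 15 to 45 mm above the bed; at x = 146, y = 79 mm in the bed's frame when joint wedge is 0. The wedge is 15 mm high, the dark rail beside it 19 mm: keep fingertips 16 mm or more above the bed here, on the tab. Site axes are the bed's.
- wedge_nose (a point): On the wedge, level with the bed's surface, below the middle of its brass contact pad (24 mm long, 3 to 13 mm above the bed, face parallel to the side fence). The pad is screwed out to suit the job and locked: its face lies up to 4 mm nearer to or farther from the side fence than this point, differently each time. At x = 82, y = 63 mm in the bed's frame when joint wedge is 0.
- magnet_dish: Bystander: steel parts dish with small screws, 84 mm across, 16 mm high; origin under its centre. Leave it alone.
- dial_indicator: Bystander: dial indicator lying on its back, 97 x 58 x 22 mm. Leave it alone.
- ring_gauge: Bystander: dark ring gauge, 42 mm across, 14 mm high. Leave it alone.
Mind the look-alikes: they are no part of the job. What is shaped like the v_block but yellow is not meant.

How it is judged:
On the way:
1. The V-block lies flat on the bed, let go, at rest in the datum corner, and the wedge does not press on it yet (x of v_block in the frame of bed between 0.0282 and 0.0318 m and z of v_block in the frame of bed below 0.002 m and y of v_block in the frame of bed between 0.0232 and 0.0268 m and angle between the x axis of v_block and the x axis of bed, either way round below 0.03 rad and angle between the z axis of v_block and the z axis of bed, either way round below 0.03 rad and linear speed of v_block below 0.02 m/s and contact force between the fingers and v_block below 0.1 N and contact force between wedge and v_block below 0.5 N), for 0.2 s.
At the end, for the whole second after the job is handed in: The V-block stands flat on the bed (underside within 2 mm, within 0.03 rad), its long side along the side fence within 0.03 rad, within 1.8 mm of home against both the end stop and the side fence, at rest, and the wedge, let go, still presses on it with more than 12 N (x of v_block in the frame of bed between 0.0282 and 0.0318 m and z of v_block in the frame of bed below 0.002 m and y of v_block in the frame of bed between 0.0232 and 0.0268 m and angle between the x axis of v_block and the x axis of bed, either way round below 0.03 rad and angle between the z axis of v_block and the z axis of bed, either way round below 0.03 rad and contact force between wedge and v_block above 12 N and linear speed of v_block below 0.01 m/s); the robot touches nothing.
It fails at once if The V-block is set down, dropped or slid against the nest with more than 100 N (contact force between v_block and bed above 100 N and contact force between wedge and v_block below 1 N).
It fails at once if The wedge squeezes the V-block with more than 45 N (contact force between wedge and v_block above 45 N).
It fails at once if The magnet dish is moved by more than 15 mm (distance of magnet_dish from where it was at the start of the episode above 0.015 m).
It fails at once if The dial indicator is moved by more than 15 mm (distance of dial_indicator from where it was at the start of the episode above 0.015 m).
It fails at once if The ring gauge is moved by more than 15 mm (distance of ring_gauge from where it was at the start of the episode above 0.015 m).
It also fails if it takes over 54 s, if anything falls off the work surface, if the arm or the gripper's body presses on something with over 40 N, if the wrist force passes 120 N, or if a joint passes its speed limit or range.

## Robot

A 7-joint arm with a two-finger parallel gripper is mounted at the origin on a cart in front of the work surface, level with it; the furniture and walls round the work are solid. World frame = base frame: x ahead of the robot, y to its left, z up, the work surface at z = 0. Lengths are in m, angles in rad, forces in N, time in s.
With the tool pointing down it reaches from about 0.35 to 0.9 m from the base axis. Payload 19.9 kg.
Tool frame: the origin (TCP) lies at the centre of the arm's flange, where the gripper is bolted on; the fingertips stand 173 mm ahead of it and the grasp point (between the pads) lies 155 mm ahead of it (bot.pinch_z is the distance from the TCP to the grasp point, in m); z points along the fingers, y is the line along which they close (so a half turn about z gives the same grasp; the last joint's range is limited). The gripper opens to 85 mm and grips with 20 to 120 N. Pads are 22 mm wide; open, the fingers measure 114 mm over their backs; the gripper's body (76 mm by 85 mm) begins 54 mm behind the grasp point. The pads swing forward as they close: fully open they stand 13 mm farther back than shut.
Start: joints at [-1.26, 0.417, -0.01, 1.614, 0.005, 1.111, -0.053], TCP at [0.216, 0.587, 0.405] pointing down, gripper open.
Joint ranges: [-2.81, 2.81], [-0.39, 2.02], [-1.27, 1.25], [0.06, 2.57], [-1.19, 4.33], [0.19, 2], [-2.82, 2.82]. Speed limits (rad/s): [1.89, 1.89, 2.39, 2.39, 3.01, 3.01, 3.01].

## Interface

Orientations are given as a unit quaternion [w, x, y, z].
In Python, from cell import readout, capture, calibration, workorder, spotter, bot gives the robot as it stands. The module is installed in compiled form; this text tells all that it offers.
- The arm moves only by the shell command python3 -m handwheel 'ROWS' [FORCE]. ROWS is JSON, a list that holds one entry, the list of rows, each a list of 7 numbers: the closure, from -1 (fully open) to 1 (shut), then the shift along the tool's x, y, z in units of 25 mm (1.0 is 25 mm), then the turn, a rotation vector about the tool's x, y, z in units of 6 degrees (1.0 is 6 degrees). A call has 1 to 20 rows; each row is the pose to reach, as a shift and turn from the pose commanded when the call began, along the tool's axes at that moment; what a row does not reach only later rows make up. A row lasts 1/10 s, in which the tool goes at most 50 mm and 8.59 degrees, less where a joint would pass 70% of its speed; a pose out of reach is approached as far as the arm can. A call with a gripper value outside its range is refused whole. The fingers move at their own pace and stop on an object; FORCE is the grip in N (left out, the last holds). Time passes only in rows, so rows that repeat a pose let the fingers close. It gives the time, the measured TCP pose, the force, the opening and the grip force at its end, in the units of the state.
- readout.sense(): the state, without advancing time (a new reading comes with each control period).
- capture(name): name is "scene" or "top"; returns (picture, depth): 400x640x3 uint8, blue, green, red; 400x640 float32, m along the optical axis (not along the pixel's ray), 0 where there is no reading.
- calibration(name): a dict with "fx", "fy", "cx", "cy" (pixels), "distortion" ([k1, k2, p1, p2, k3] as OpenCV has them; the pictures are not rectified), "position" and "rotation" of the camera in the world. Camera axes: x right, y down, z forward; pixel columns grow to the right and rows downward; lengths in m; the calibration is good to about 2 mm. A picture is of the moment at which its call begins. calibration takes no time and is no camera call.
- workorder.hand_in(): hands the job in; it is judged then, once.
Trained networks look in the newest picture that a camera, given by its name, has taken for a name from the list of things; names that differ only in an ending like _2 or _b are one class to them, and where a whole thing is asked for, a point or a joint stands for the part that bears it (a point fixed in the world has none). Each returns a list of dicts, best first, with "p" (0 to 1); they miss things now and then, are a little off and sometimes report something else, mostly with a low value. They report only what shows in the picture. A call takes as long as a camera call. They do not tell look-alikes from the thing itself.
- spotter.boxes_of(camera, query): "bbox" ([centre column, centre row, width, height] in pixels, round what is visible of it).
The state is a dict: "t": time; "joints": joint angles; "dq": joint speeds; "joint_torque": joint torques, N m; "eef_pos": TCP position; "tool_rot": TCP orientation; "contact_force": force on the tool from outside, world axes, zero at the start; "ft_torque": the same for the moment, N m; "width": opening from 0.0 (shut) to 1.0 (fully open); "grip_force": force on a finger pad.
Only numpy, scipy, OpenCV 4.12 (cv2) and the standard library are available. Lean on these libraries where they do the work, as an engineer would, in place of code of your own. Each camera call takes 0.05 s, during which the arm holds its last target. There are 200 camera calls.

## Working session

There is one attempt and no reset: what is moved stays moved. The work goes in short steps, Python scripts to look and compute and a shell command to move; the robot and the scene stay as the last step left them, time stands still between calls to the robot, and variables do not carry over. Pictures are saved under pics/ and viewed, at most 10 in all, crops included, and the job is handed in when it is done.

```bash
mkdir -p pics; python3 - <<'E'
from cell import *
import cv2,numpy as np
for n in("scene","top"):
    im,d=capture(n); cv2.imwrite(f"pics/{n}0.png",im); np.save(f"pics/{n}_d.npy",d)
    c=calibration(n); print(n,{k:np.round(v,4).tolist() for k,v in c.items()})
    for q in("v_block","bed","wedge_tab"):
        print(q,[(round(b["p"],2),np.round(b["bbox"]).tolist()) for b in spotter.boxes_of(n,q)][:4])
s=readout.sense();print(s["t"],s["eef_pos"],s["tool_rot"],s["contact_force"],s["width"],bot.pinch_z)
E
```

```text
scene {'fx': 472.412, 'fy': 472.412, 'cx': 319.5782, 'cy': 200.6615, 'distortion': [-0.0093, 0.0, 0.0, 0.0, 0.0], 'position': [-0.2051, 1.0235, 0.7917], 'rotation': [0.1631, -0.2879, 0.8221, -0.4634]}
v_block [(0.62, [401.0, 200.0, 21.0, 20.0]), (0.56, [364.0, 209.0, 24.0, 20.0])]
bed []
wedge_tab []
top {'fx': 505.2286, 'fy': 505.2286, 'cx': 316.2312, 'cy': 187.4256, 'distortion': [0.0367, 0.0, 0.0, 0.0, 0.0], 'position': [0.4333, 0.1636, 1.6439], 'rotation': [-0.0127, 0.7084, -0.7055, 0.0191]}
v_block [(0.86, [403.0, 223.0, 22.0, 23.0]), (0.78, [365.0, 201.0, 17.0, 21.0])]
bed [(0.94, [272.0, 172.0, 70.0, 60.0])]
wedge_tab []
0.4 [0.21593465 0.586501   0.40457753] [-9.02191851e-06  1.75486977e-01  9.84481746e-01 -1.15830807e-04] [-0.34032917 -0.19131143  0.70117622] 1.0006021698179015 0.1547
```

```bash
python3 - <<'E'
import cv2,numpy as np
a=cv2.imread("pics/top0.png")[110:270,210:450]; cv2.imwrite("pics/topc.png",cv2.resize(a,None,fx=3.3,fy=3.3,interpolation=3))
a=cv2.imread("pics/scene0.png")[110:300,220:460]; cv2.imwrite("pics/scenec.png",cv2.resize(a,None,fx=3.1,fy=3.1,interpolation=3))
E
```

```text
(no output)
```

View pics/topc.png

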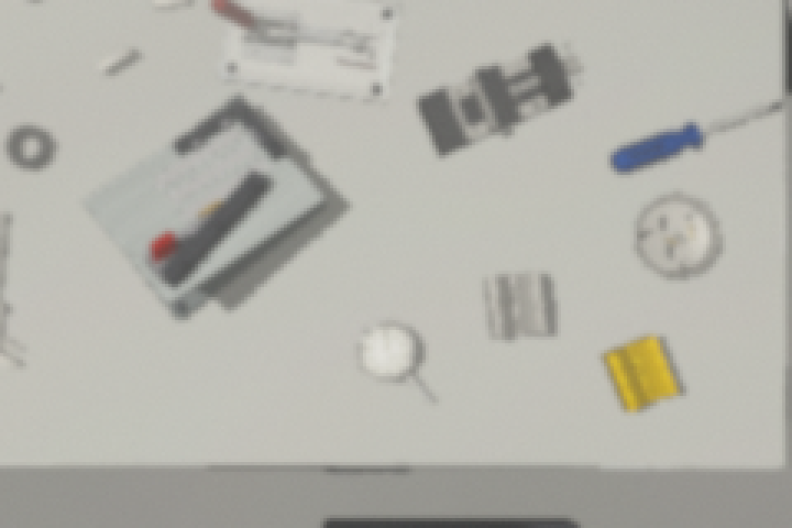

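View pics/scenec.png

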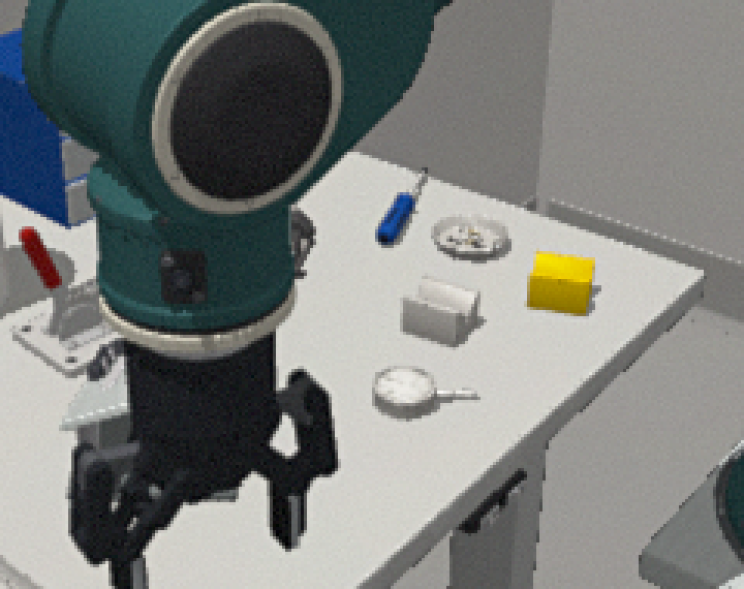

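The top view is clear. The light-grey block is at crop (522,306), which is pixel (368,203), and the yellow look-alike is at (643,373). In the nest, the datum corner is at (238,105) and the red tab at (162,247). The dial's disc is at (390,350), left of the block, and the arm hides the nest in the scene view.

```bash
cat > h.py <<'E'
import numpy as np,cv2
from scipy.spatial.transform import Rotation as R
from cell import *
def rot(q): return R.from_quat(np.r_[q[1:],q[0]])
def cloud(n,d):
    c=calibration(n);K=np.array([[c["fx"],0,c["cx"]],[0,c["fy"],c["cy"]],[0,0,1]])
    v,u=np.mgrid[:400,:640].astype(float)
    p=cv2.undistortPoints(np.stack([u.ravel(),v.ravel()],1)[:,None],K,np.array(c["distortion"]))[:,0]
    P=np.c_[p,np.ones(len(p))]*d.ravel()[:,None]
    return (rot(c["rotation"]).apply(P)+c["position"]).reshape(400,640,3)
def proj(n,P):
    c=calibration(n);K=np.array([[c["fx"],0,c["cx"]],[0,c["fy"],c["cy"]],[0,0,1]])
    Q=rot(c["rotation"]).inv().apply(np.atleast_2d(P)-c["position"])
    return cv2.projectPoints(Q,np.zeros(3),np.zeros(3),K,np.array(c["distortion"]))[0][:,0]
E
python3 - <<'E'
from h import *
for n in("top","scene"):
    d=np.load(f"pics/{n}_d.npy");W=cloud(n,d)
    sl=(slice(185,222),slice(348,385)) if n=="top" else (slice(195,225),slice(345,378))
    P=W[sl].reshape(-1,3);P=P[d[sl].ravel()>0]
    T=P[(P[:,2]>.012)&(P[:,2]<.06)]
    print(n,"table z",np.median(P[np.abs(P[:,2])<.01,2]),"N",len(T),T.min(0),T.max(0),np.percentile(T[:,2],[50,90,98]))
    t=T[T[:,2]>.03]; r=cv2.minAreaRect((t[:,:2]*1000).astype(np.float32)); print(r)
    if n=="top":
        print(np.round(W[186:220:1,348:386,2]*1000).astype(int)[::3].tolist())
        B=W[130:210,230:320].reshape(-1,3); B=B[(B[:,2]>.03)]
        print(len(B),B.min(0),B.max(0))
        # plane ransac
        rng=np.random.default_rng(0);best=0
        for _ in range(3000):
            p=B[rng.choice(len(B),3)];nn=np.cross(p[1]-p[0],p[2]-p[0]);l=np.linalg.norm(nn)
            if l<1e-6: continue
            nn/=l;nn*=np.sign(nn[2])
            if nn[2]<.85: continue
            k=(abs((B-p[0])@nn)<.0025)
            if k.sum()>best: best=k.sum();I=k
        c=B[I].mean(0);nn=np.linalg.svd(B[I]-c)[2][2];nn*=np.sign(nn[2]);print("plane",best,c,nn,np.degrees(np.arccos(nn[2])))
E
```

```text
top table z 0.0007750293869378533 N 313 [ 0.42797176 -0.03822728  0.01221366] [0.49190306 0.01743517 0.05046103] [0.03395465 0.04264554 0.04675909]
((459.9303283691406, -10.488826751708984), (58.97243881225586, 51.04238510131836), 8.186612129211426)
[[6, 5, 1, -2, 4, -1, 4, -1, -2, 7, 1, -7, -1, -6, 1, 2, 5, 5, 6, 2, -7, 5, -2, -5, -4, 2, 1, 7, 4, -4, -5, 3, 2, 0, 2, 1, 6, 3], [0, -1, -2, 2, 5, 2, -4, -3, 11, 3, 5, 0, 3, 8, -1, -3, 5, 5, -3, 5, 3, 0, -3, -3, 5, 5, -1, 2, 5, 2, -1, 0, -3, -3, 6, 0, 8, -1], [2, -3, 1, 0, 1, 0, -4, -1, 1, 5, -6, 3, -1, 2, 4, 2, -1, 2, 0, -5, 4, -5, 5, 35, 48, 45, -3, 0, 2, -1, 8, -2, -4, -3, 2, 1, -1, 0], [-2, 5, 11, -7, 3, 4, 6, 5, -4, 15, 35, 41, 41, 33, 38, 28, 25, 18, 23, 28, 26, 28, 35, 41, 47, 44, -4, 4, 5, 1, 3, -4, -3, 7, -3, 2, -5, -3], [3, 9, 0, 1, -3, 3, 3, 0, 3, 1644, 37, 36, 36, 40, 40, 35, 26, 24, 16, 18, 34, 29, 34, 34, 32, 35, -6, -2, -2, 5, 4, -1, -2, 2, 0, 0, -1, -1], [0, -1, 2, 0, 1, -3, 6, -1, 2, 7, 23, 35, 42, 37, 42, 29, 19, 20, 19, 26, 28, 37, 32, 36, 49, 50, 42, 0, -2, 2, 3, 1, 1, 1, 2, -6, 11, 0], [3, 3, 1, -2, 1, 0, 2, -1, 3, -
[... 509 characters left out ...]
2, -3, 8, -1], [2, 9, 9, 5, 3, 3, 0, 2, 1, -4, 0, -3, 3, -2, 3, -8, 7, 3, -2, 2, -3, 0, 1, -4, 0, 4, 4, -3, 6, 0, -3, 4, 5, 3, 1, 3, -5, 4], [-5, -4, 5, 5, 1, 7, 3, 2, 6, -4, 6, 1, -4, 6, 1, 1, 3, -5, 5, -2, 4, 5, 5, 2, 6, 3, 0, -3, -4, -1, 2, -4, 4, -2, 1644, 1, 1, 3]]
2352 [0.43331493 0.16356412 0.03361921] [0.65679778 0.3985833  1.64394913]
plane 943 [0.55748537 0.29098507 0.0738228 ] [ 0.42047575 -0.04948482  0.90595331] 25.048014896448215
scene table z -0.0010286761505271524 N 338 [ 0.42570467 -0.04222887  0.01205243] [0.49141325 0.02192332 0.04261575] [0.02988884 0.03839857 0.04037672]
((458.54949951171875, -9.740703582763672), (62.0571403503418, 60.009117126464844), 4.286970138549805)
```

```bash
python3 -m handwheel '[[[-1,-6,-7,0,0,0,-1.5],[-1,-12,-13,1.5,0,0,-3],[-1,-17.4,-19.0,3,0,0,-4.6],[-1,-17.4,-19.0,3,0,0,-4.6],[-1,-17.4,-19.0,3,0,0,-4.6],[-1,-17.4,-19.0,3,0,0,-4.6],[-1,-17.4,-19.0,3,0,0,-4.6],[-1,-17.4,-19.0,3,0,0,-4.6],[-1,-17.4,-19.0,3,0,0,-4.6],[-1,-17.4,-19.0,3,0,0,-4.6],[-1,-17.4,-19.0,3,0,0,-4.6],[-1,-17.4,-19.0,3,0,0,-4.6],[-1,-17.4,-19.0,3,0,0,-4.6],[-1,-17.4,-19.0,3,0,0,-4.6],[-1,-17.4,-19.0,3,0,0,-4.6],[-1,-17.4,-19.0,3,0,0,-4.6],[-1,-17.4,-19.0,3,0,0,-4.6],[-1,-17.4,-19.0,3,0,0,-4.6]]]' 60
python3 - <<'E'
from h import *
for n in("scene","top"):
    D=[];I=[]
    for i in range(5):
        im,d=capture(n);D.append(d);I.append(im.astype(float))
    d=np.median(D,0);im=np.mean(I,0).astype(np.uint8)
    np.save(f"pics/{n}1.npy",d);cv2.imwrite(f"pics/{n}1.png",im)
s=readout.sense();print(s["t"],s["eef_pos"],s["tool_rot"],s["joints"])
a=cv2.imread("pics/scene1.png")[170:330,150:350];cv2.imwrite("pics/s1c.png",cv2.resize(a,None,fx=3.7,fy=3.7,interpolation=3))
a=cv2.imread("pics/top1.png")[130:215,228:328];cv2.imwrite("pics/t1c.png",cv2.resize(a,None,fx=7,fy=7,interpolation=3))
E
```

```text
t: 2.2
eef_pos: [0.4599, -0.0086, 0.3299]
tool_rot: [0.0, -0.065, 0.998, 0.0]
contact_force: [-0.2, -0.5, -0.1]
width: 0.999
grip_force: 0.0
2.7 [ 0.46003105 -0.00954613  0.32970758] [-8.91904302e-06 -6.43845545e-02  9.97925161e-01 -3.86917393e-05] [-0.33762285  0.22760002  0.3287226   2.09219403 -0.09822848  0.83601891
  1.7488257 ]
```

View pics/s1c.png

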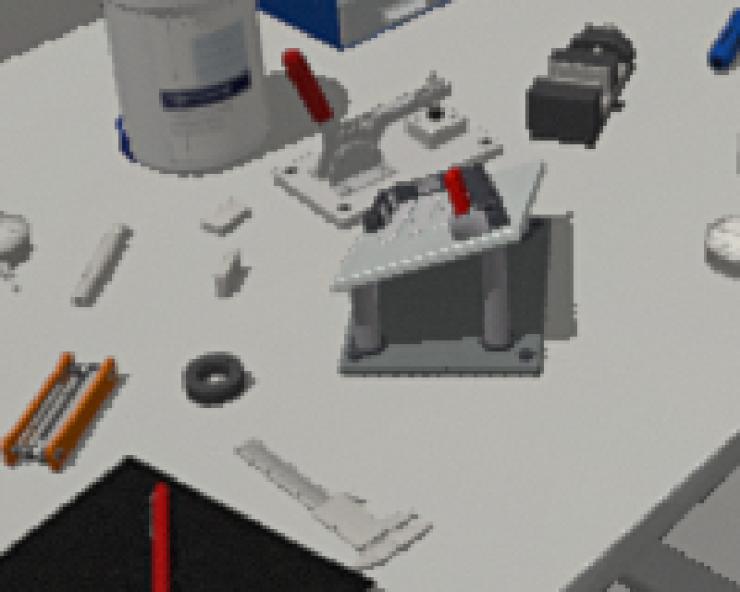

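View pics/t1c.png

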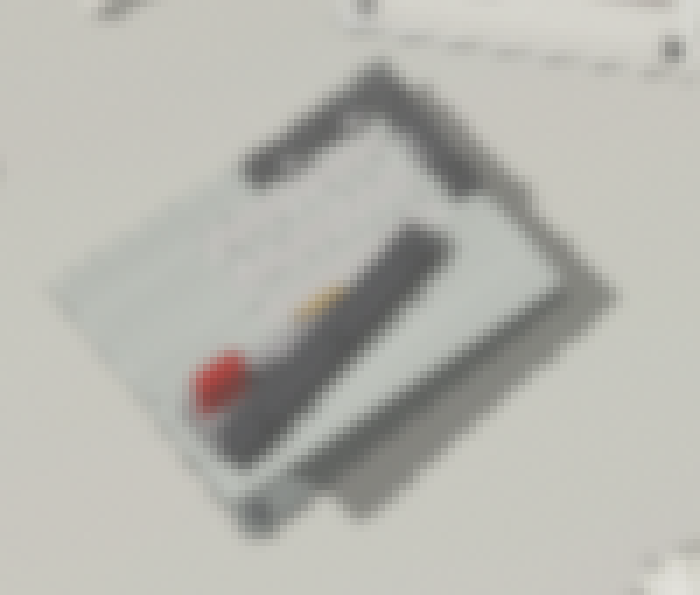

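The scene crop now shows the nest unobstructed. Its plate corners are at (333,287), (522,238) and (545,165), with the red tab at (457,190). The top crop shows plate corners at (52,285), (228,492), (567,285) and (380,68), and tab top at (215,375). Next I'll fit the bed pose to these.

```bash
cat > fit.py <<'E'
from h import *
from scipy.optimize import least_squares
T=lambda u,v:(228+(u+.5)/7-.5,130+(v+.5)/7-.5)
S=lambda u,v:(150+(u+.5)/3.7-.5,170+(v+.5)/3.7-.5)
C=[("top",(166,-22,-1),T(52,285)),("top",(166,114,-1),T(228,492)),("top",(-18,114,-1),T(567,283)),
("top",(66,0,12),T(270,188)),("top",(0,56,12),T(450,196)),
("scene",(166,-22,-1),S(334,284)),("scene",(166,114,-1),S(521,237)),("scene",(-18,114,-1),S(546,164))]
# red tab centroid, both cameras
W=cloud("top",np.load("pics/top1.npy"))
for n in("top","scene"):
    im=cv2.imread(f"pics/{n}1.png").astype(int);m=(im[...,2]>120)&(im[...,1]<90)&(im[...,0]<90)
    m2=np.zeros_like(m);sl=(slice(175,195),slice(250,268)) if n=="top" else (slice(212,232),slice(265,283));m2[sl]=m[sl]
    v,u=np.nonzero(m2);print(n,"tab",u.mean(),v.mean(),len(u))
B=W[135:205,232:312].reshape(-1,3);B=B[np.abs(B[:,2]-.0738+((B[:,:2]-[.5575,.291])@[.4205,-.0495])/.906)<.004]
c=B.mean(0);nn=np.linalg.svd(B-c,full_matrices=False)[2][2];nn*=np.sign(nn[2]);print("plane",len(B),c,nn,np.degrees(np.arccos(nn[2])))
def res(p,full=False):
    r=R.from_rotvec(p[3:]);e=[]
    for n,X,uv in C: e+=list(proj(n,p[:3]+r.apply(np.array(X)/1000))[0]-uv)
    m=r.as_matrix()
    if full: return np.round(np.array(e).reshape(-1,2),2)
    return np.r_[e,(m[:,2]-nn)*200,(m[:,2]@(c-p[:3])+.001)*500]
x=np.array([-.6,.77,0]);z=nn;x-=z*(x@z);x/=np.linalg.norm(x)
r0=R.from_matrix(np.c_[x,np.cross(z,x),z])
s=least_squares(res,np.r_[.62,.28,.04,r0.as_rotvec()],loss="soft_l1")
print(res(s.x,True).tolist());M=R.from_rotvec(s.x[3:]).as_matrix()
print("origin",s.x[:3],"\n",M,np.degrees(np.arccos(M[2,2])));np.save("bed.npy",np.c_[M,s.x[:3]])
for X in((146,79,33),(146,79,45)):
  for n in("top","scene"): print(n,proj(n,s.x[:3]+M@(np.array(X)/1000)))
E
python3 fit.py
```

```text
top tab 259.0416666666667 184.41666666666666 24
scene tab 272.3809523809524 221.02380952380952 42
plane 1639 [0.55933781 0.28836333 0.0729682 ] [ 0.41953539 -0.04991293  0.90636568] 24.99214959651289
[[0.1, 0.11], [0.83, 2.01], [0.1, -0.04], [-0.82, 0.14], [1.07, 0.48], [-1.41, 0.24], [-1.06, -1.49], [-0.31, -1.15]]
origin [0.63201865 0.25853005 0.03330583] 
 [[-0.55232271 -0.72075188  0.4188751 ]
 [ 0.77836555 -0.62578242 -0.05043242]
 [ 0.29847393  0.29818298  0.90664228]] 24.954613310499035
top [[259.09827721 184.90809965]]
scene [[273.02709659 221.17903953]]
top [[258.93744858 183.03841309]]
scene [[271.51397671 216.78865179]]
```

```bash
cat > ov.py <<'E'
from h import *
A=np.load("bed.npy");out=[]
L=[[(166,-22,-1),(166,114,-1),(-18,114,-1),(-18,-22,-1),(166,-22,-1)],[(2,0,12),(66,0,12)],[(0,-18,12),(0,56,12)],[(70,63,8),(94,63,8)],[(134,74,45),(158,74,45),(158,84,45),(134,84,45),(134,74,45)]]
for n,(v0,v1,u0,u1),f in(("top",(130,210,228,318),6),("scene",(205,285,230,320),6)):
    im=cv2.resize(cv2.imread(f"pics/{n}1.png")[v0:v1,u0:u1],None,fx=f,fy=f,interpolation=3)
    for l in L:
        p=(proj(n,A[:,3]+np.array(l)/1000@A[:,:3].T)-[u0,v0]+.5)*f-.5
        cv2.polylines(im,[np.round(p).astype(int)],False,(0,255,0),1)
    out.append(im[:, :395] if 0 else im)
o=np.vstack(out);o=cv2.resize(o,None,fx=.62,fy=.62,interpolation=cv2.INTER_AREA) if 0 else np.hstack(out)
cv2.imwrite("pics/ov.png",cv2.resize(o,None,fx=.74,fy=.74,interpolation=cv2.INTER_AREA))
E
python3 ov.py
```

```text
(no output)
```

View pics/ov.png

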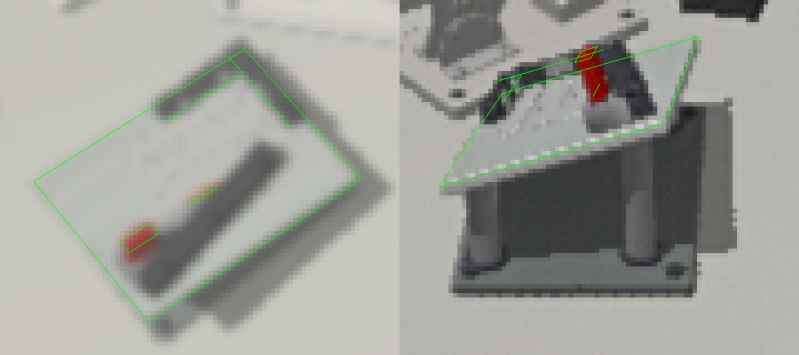

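The overlay lies on the plate edges, fence, pad and tab to within a pixel or so. Next I'll descend onto the block.

```bash
python3 -m handwheel '[[[-1,0,0,1.8,0,0,0],[-1,0,0,3.5,0,0,0],[-1,0,0,4.8,0,0,0],[-1,0,0,5.6,0,0,0],[-1,0,0,5.6,0,0,0],[-1,0,0,5.6,0,0,0],[0.3,0,0,5.6,0,0,0],[1,0,0,5.6,0,0,0],[1,0,0,5.6,0,0,0],[1,0,0,5.6,0,0,0],[1,0,0,5.6,0,0,0],[1,0,0,5.6,0,0,0],[1,0,0,5.6,0,0,0]]]' 60
```

```text
t: 4.0
eef_pos: [0.4604, -0.0095, 0.1907]
tool_rot: [0.001, -0.064, 0.998, 0.0]
contact_force: [-1.9, -0.9, 12.1]
width: 0.572
grip_force: 60.1
```

```bash
python3 -m handwheel '[[[1,0,0,-1.5,0,0,0],[1,0,0,-3.5,0,0,0],[1,0,0,-5,0,0,0],[1,0,0,-5,0,0,0],[1,0,0,-5,0,0,0]]]'
cat > goal.py <<'E'
from h import *
A=np.load("bed.npy");M=A[:,:3]
def goal(bx,by,bz,off,tz=None):  # bed mm target of grasp block origin; off: block origin in tool frame
    s=readout.sense();P=s["eef_pos"];T=rot(s["tool_rot"])
    best=None
    for sg in(1,-1):
        G=R.from_matrix(np.c_[sg*-M[:,0],sg*M[:,1],-M[:,2]]) 
        d=T.inv()*G
        if best is None or d.magnitude()<best[1].magnitude(): best=(G,d)
    G,d=best;p=A[:,3]+M@(np.array([bx,by,bz])/1000)-G.apply(off)
    print("t",s["t"],"TCP goal",p,"shift",np.round(T.inv().apply(p-P)/.025,2),"turn",np.round(np.degrees(d.as_rotvec())/6,2),"F",np.round(s["contact_force"],1))
    b=M.T@(P+T.apply(off)-A[:,3])*1000;print("block now in bed",b.round(1))
if __name__=="__main__":
    import sys
    a=[float(v) for v in sys.argv[1:4]];goal(*a,np.array([.0012,0,.1907]))
E
python3 goal.py 38 28.5 60;python3 goal.py 38 28.5 8
python3 - <<'E'
from h import *
s=readout.sense();print(s["joints"],s["contact_force"],rot(s["tool_rot"]).as_matrix().round(3).tolist())
E
```

```text
t: 4.5
eef_pos: [0.4598, -0.0093, 0.3151]
tool_rot: [0.001, -0.065, 0.998, 0.0]
contact_force: [-0.1, -0.2, -4.5]
width: 0.569
grip_force: 67.3
t 4.5 TCP goal [0.69616373 0.2566957  0.28008311] shift [-10.75   9.33   1.42] turn [1.16 4.2  9.71] F [-0.1 -0.2 -4.5]
block now in bed [-85.7 319.6  23.6]
t 4.5 TCP goal [0.67438222 0.25931818 0.23293771] shift [-9.89  9.55  3.31] turn [1.16 4.2  9.71] F [-0.1 -0.2 -4.5]
block now in bed [-85.7 319.6  23.6]
[-0.34841212  0.25219018  0.34307404  2.10548336 -0.11810466  0.79999924
  1.76718699] [-0.06022066 -0.18703064 -4.47107261] [[-0.992, -0.129, 0.002], [-0.129, 0.992, 0.001], [-0.002, 0.0, -1.0]]
```

```bash
python3 - <<'E'
from h import *
for n in("top","scene"):
    W=cloud(n,np.load(f"pics/{n}1.npy"));P=W.reshape(-1,3);P=P[(P[:,2]<.4)&(P[:,2]>-.1)]
    for x in np.arange(.45,.9,.05):
        r=[]
        for y in np.arange(0,.5,.05):
            k=(P[:,0]>=x)&(P[:,0]<x+.05)&(P[:,1]>=y)&(P[:,1]<y+.05)
            r.append(int(1000*np.percentile(P[k,2],98)) if k.sum()>3 else -1)
        print(n,round(x,2),r)
E
```

```text
top 0.45 [274, 274, 5, 5, 5, 119, 132, 6, 5, 10]
top 0.5 [4, 4, 4, 70, 91, 120, 148, 101, 4, 9]
top 0.55 [4, 4, 4, 70, 92, 95, 79, 82, 5, 15]
top 0.6 [50, 48, 4, 5, 64, 60, 67, 4, 15, 18]
top 0.65 [49, 49, 29, 18, 16, 40, 5, 20, 5, 5]
top 0.7 [4, 4, 65, 62, 96, 143, 4, 21, 5, 5]
top 0.75 [4, 4, 15, 16, 16, 14, 11, 4, 16, 15]
top 0.8 [4, 4, 5, 4, 195, 196, 193, 13, 13, 24]
top 0.85 [167, 166, 5, 189, 197, 197, 196, 4, 22, 26]
scene 0.45 [395, 271, 0, 0, 1, 106, 127, 96, 0, 6]
scene 0.5 [0, 0, 0, 66, 86, 115, 144, 94, 0, 4]
scene 0.55 [0, 0, 0, 67, 90, 92, 75, 78, 1, 12]
scene 0.6 [45, 45, 0, -1, 59, 58, 63, 0, 12, 12]
scene 0.65 [45, 45, 26, 27, 15, 15, 0, 18, 0, 0]
scene 0.7 [0, 0, 67, 57, 75, 139, 0, 17, 0, 0]
scene 0.75 [0, 0, 10, 11, 11, 11, 8, 0, 11, 10]
scene 0.8 [0, 0, 0, 0, 191, 191, 187, 9, 10, 20]
scene 0.85 [162, 162, 0, 0, 193, 193, 190, 0, 19, 20]
```

```bash
python3 - <<'E'
from h import *
A=np.load("bed.npy");z=-A[:,2]
for T in(np.array([.6744,.2593,.2329]),np.array([.696,.2567,.280])):
  for n in("top","scene"):
    P=cloud(n,np.load(f"pics/{n}1.npy")).reshape(-1,3);P=P[(P[:,2]<.3)&(P[:,2]>.05)&(P[:,0]>.66)&(P[:,0]<.95)&(P[:,1]>.1)&(P[:,1]<.4)]
    a=(P-T)@z;r=np.linalg.norm(P-T-a[:,None]*z,axis=1)
    for lo,hi in((-.3,-.15),(-.15,0),(0,.1),(.1,.16)):
        k=(a>lo)&(a<hi)
        if k.sum():i=np.argmin(r[k]);print(n,lo,hi,r[k][i].round(3),P[k][i].round(3))
E
```

```text
top -0.15 0 0.147 [0.816 0.254 0.19 ]
top 0 0.1 0.083 [0.723 0.268 0.142]
top 0.1 0.16 0.099 [0.72  0.256 0.096]
scene -0.15 0 0.148 [0.816 0.265 0.186]
scene 0 0.1 0.082 [0.722 0.271 0.142]
scene 0.1 0.16 0.097 [0.72  0.267 0.101]
top -0.15 0 0.2 [0.876 0.231 0.197]
top 0 0.1 0.147 [0.816 0.254 0.19 ]
top 0.1 0.16 0.083 [0.723 0.268 0.142]
scene -0.15 0 0.21 [0.885 0.233 0.192]
scene 0 0.1 0.149 [0.816 0.265 0.186]
scene 0.1 0.16 0.082 [0.722 0.271 0.142]
```

```bash
python3 -m handwheel '[[[1,-1.5,1.3,-0.6,0.15,0.55,1.3],[1,-3,2.6,-1,0.3,1.1,2.6],[1,-4.5,3.9,-1,0.45,1.65,3.9],[1,-6,5.2,-1,0.6,2.2,5.2],[1,-7.5,6.5,-0.6,0.8,2.8,6.5],[1,-9,7.8,0,0.95,3.4,7.8],[1,-10,8.7,0.7,1.05,3.8,8.8],[1,-10.75,9.33,1.42,1.16,4.2,9.71],[1,-10.75,9.33,1.42,1.16,4.2,9.71],[1,-10.75,9.33,1.42,1.16,4.2,9.71],[1,-10.75,9.33,1.42,1.16,4.2,9.71],[1,-10.75,9.33,1.42,1.16,4.2,9.71],[1,-10.75,9.33,1.42,1.16,4.2,9.71]]]'; python3 goal.py 38 28.5 20
```

```text
t: 5.8
eef_pos: [0.6965, 0.2559, 0.2801]
tool_rot: [-0.204, 0.427, 0.878, -0.07]
contact_force: [0.1, 0.3, -4.0]
width: 0.571
grip_force: 67.2
t 5.8 TCP goal [0.67940873 0.25871299 0.24381742] shift [0.03 0.01 1.61] turn [ 0. -0. -0.] F [ 0.1  0.3 -4. ]
block now in bed [37.2 28.8 60.2]
```

```bash
python3 -m handwheel '[[[1,0,0,0.6,0,0,0],[1,0,0,1.2,0,0,0],[1,0.03,0,1.7,0,0,0],[1,0.03,0,1.7,0,0,0],[1,0.03,0,1.7,0,0,0]]]'; python3 goal.py 38 28.5 0
python3 - <<'E'
from h import *
A=np.load("bed.npy")
L=[[(66,0,12),(2,0,12)],[(0,-18,12),(0,56,12)],[(166,-22,-1),(166,114,-1),(-18,114,-1)],[(8,3.5,18),(68,3.5,18),(68,53.5,18),(8,53.5,18),(8,3.5,18),(8,3.5,58),(68,3.5,58),(68,53.5,58),(8,53.5,58),(8,3.5,58)]]
out=[]
for n,(v0,v1,u0,u1) in(("top",(130,210,228,318)),("scene",(185,265,230,320))):
    im,d=capture(n);cv2.imwrite(f"pics/{n}2.png",im);np.save(f"pics/{n}2.npy",d);f=4.4
    im=cv2.resize(im[v0:v1,u0:u1],None,fx=f,fy=f,interpolation=3);a=im.copy()
    for l in L:
        p=(proj(n,A[:,3]+np.array(l)/1000@A[:,:3].T)-[u0,v0]+.5)*f-.5
        cv2.polylines(im,[np.round(p).astype(int)],False,(0,255,0),1)
    out.append(np.vstack([a[:300],im[:300]]))
cv2.imwrite("pics/chk.png",np.hstack(out))
E
```

```text
t: 6.3
eef_pos: [0.6782, 0.2592, 0.2407]
tool_rot: [-0.205, 0.427, 0.878, -0.071]
contact_force: [0.3, -0.4, -3.4]
width: 0.569
grip_force: 67.1
t 6.3 TCP goal [0.67103122 0.25972164 0.22568457] shift [-0.01 -0.01  0.66] turn [-0.02 -0.   -0.  ] F [ 0.3 -0.4 -3.4]
block now in bed [38.2 28.5 16.6]
```

View pics/chk.png

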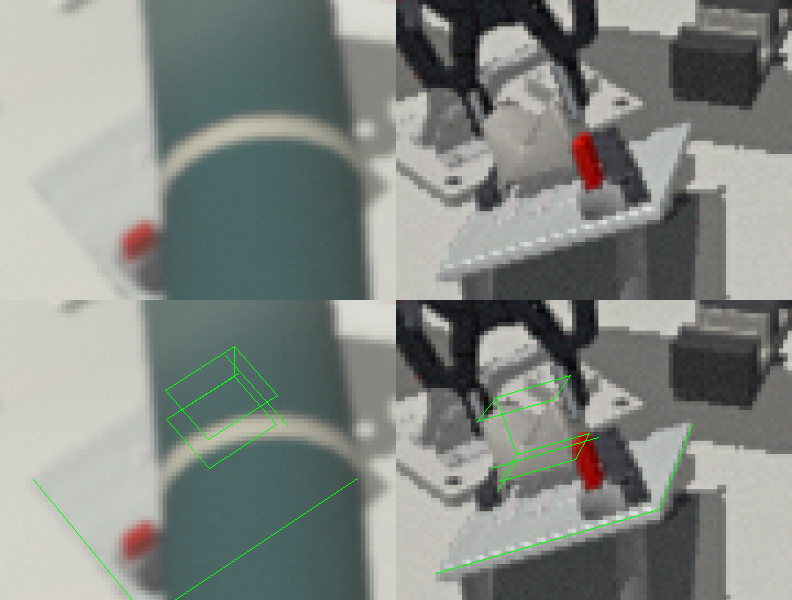

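The scene crop shows the block in the jaws above the nest with its end face at (485–575, 105–185); the arm hides it in the top view. I'll measure it in the bed frame from depth.

```bash
python3 - <<'E'
from h import *
A=np.load("bed.npy");D=[]
for i in range(6):
    im,d=capture("scene");D.append(d)
d=np.median(D,0);W=cloud("scene",d);Bd=(W-A[:,3])@A[:,:3]*1000
for l in((68,3.5,17),(68,53.5,17),(68,3.5,57),(68,53.5,57),(8,3.5,57)):print(l,proj("scene",A[:,3]+A[:,:3]@(np.array(l)/1000)).round(1))
v0,v1,u0,u1=200,232,246,274
hsv=cv2.cvtColor(im,cv2.COLOR_BGR2HSV)
for v in range(v0,v1,2):
    print(v," ".join("%d,%d,%d"%tuple(Bd[v,u].round()) if im[v,u].min()>95 else "-" for u in range(u0,u1,2)))
P=Bd[v0:v1,u0:u1].reshape(-1,3);c=im[v0:v1,u0:u1].reshape(-1,3)
k=(c.min(1)>95)&(P[:,2]>22)&(P[:,2]<50)&(abs(P[:,0]-68)<8)&(P[:,1]>0)&(P[:,1]<58);F=P[k]
print(k.sum(),"x med",np.median(F[:,0]),"y pct",np.percentile(F[:,1],[1,3,10,90,97,99]),np.polyfit(F[:,1],F[:,0],1),np.polyfit(F[:,2],F[:,0],1))
E
```

```text
(68, 3.5, 17) [[253.  226.1]]
(68, 53.5, 17) [[270.4 221.1]]
(68, 3.5, 57) [[248.2 212.5]]
(68, 53.5, 57) [[265.6 207.4]]
(8, 3.5, 57) [[252.5 206.9]]
200 - - -87,-23,61 -86,-16,60 -89,-11,58 -93,-7,55 -101,-3,52 -108,1,49 -172,-9,36 -143,5,39 47,56,72 - - -146,28,31
202 - - -77,-22,57 -83,-18,55 -90,-14,52 -97,-10,49 -162,-20,35 -133,-7,38 -139,-2,36 -134,5,35 47,54,67 47,60,65 - -
204 - - -75,-23,52 -86,-21,48 -151,-32,35 -149,-25,33 -153,-20,30 -135,-10,32 -127,-1,32 -120,6,31 -122,12,29 46,58,60 - -
206 - - - -86,-23,42 -137,-30,31 -140,-25,29 -140,-19,27 -136,-12,26 -131,-5,25 -122,4,25 43,50,55 49,56,55 - -
208 - 47,1,65 - -125,-35,29 18,9,55 13,13,52 -129,-18,23 -129,-12,21 -129,-6,19 63,48,56 66,54,55 - 48,60,48 -
210 - 47,-1,60 - 42,9,56 39,13,53 28,16,50 19,19,46 11,22,43 -117,-5,15 68,47,51 67,52,50 - 47,57,42 -
212 43,-9,55 - 62,7,56 65,13,55 53,15,51 43,18,47 37,21,44 27,24,41 42,33,42 67,45,46 68,50,44 60,54,41 - 16,54,29
214 -73,-45,26 - 67,7,51 67,12,50 68,17,49 60,20,45 51,23,42 40,26,38 66,38,42 67,43,40 67,48,39 68,54,38 45,53,31 23,54,25
216 -74,-47,20 44,-7,43 67
[... 346 characters left out ...]
-53,-41,5 -53,-36,4 69,5,29 67,10,27 64,14,25 67,20,24 67,25,22 68,31,21 67,36,19 67,41,18 69,47,17 11,38,2 -
224 -42,-46,4 -44,-41,2 -42,-34,0 - 68,8,22 67,13,20 67,18,19 67,23,17 13,14,3 14,20,2 - 30,35,2 - -
226 -29,-44,1 -34,-40,-2 - - 66,6,16 8,-5,1 21,4,2 26,11,2 30,17,1 41,25,2 46,32,2 50,38,1 65,47,3 156,75,24
228 -29,-46,-5 - - - 50,-1,7 38,1,2 46,9,3 47,14,2 57,22,2 63,29,2 65,35,1 73,42,2 83,50,3 149,71,17
230 -32,-49,-12 - - - 50,-3,1 60,5,2 66,12,2 70,19,2 79,26,2 86,33,3 88,39,2 98,47,3 102,53,2 158,72,15
167 x med 66.90027062922664 y pct [ 4.71418398  5.75527162  8.73289301 50.53087621 53.46088471 53.93230088] [-6.80644214e-03  6.69612845e+01] [-7.45570262e-03  6.70223651e+01]
```

Measured in the bed frame, the block has its end face at x≈67, its sides at y≈4 to 54 and its underside at z≈16. The bed surface reads +2 and the block is square. Now I'll lower it by feel.

```bash
python3 -m handwheel '[[[1,0,0,0.2,0,0,0],[1,0,0,0.35,0,0,0],[1,0,0,0.45,0,0,0],[1,0,0,0.45,0,0,0]]]'; python3 goal.py 38 28.5 0
```

```text
t: 7.1
eef_pos: [0.6733, 0.2596, 0.2302]
tool_rot: [-0.205, 0.427, 0.878, -0.071]
contact_force: [-0.5, 1.1, -4.5]
width: 0.571
grip_force: 67.4
t 7.1 TCP goal [0.67103122 0.25972164 0.22568457] shift [-0.   -0.01  0.2 ] turn [-0.02 -0.   -0.  ] F [-0.5  1.1 -4.5]
block now in bed [38.1 28.6  5.1]
```

```bash
python3 -m handwheel '[[[1,0,0,0.04,0,0,0],[1,0,0,0.07,0,0,0],[1,0,0,0.07,0,0,0]]]'
```

```text
t: 7.4
eef_pos: [0.6732, 0.2596, 0.2298]
tool_rot: [-0.204, 0.427, 0.878, -0.071]
contact_force: [3.2, -0.2, 3.3]
width: 0.571
grip_force: 67.9
```

```bash
python3 - <<'E'
from h import *
A=np.load("bed.npy");D=[];I=[]
c=calibration("top")
for u,v in((405,218),(455,250),(245,465),(195,440)):
    K=np.array([[c["fx"],0,c["cx"]],[0,c["fy"],c["cy"]],[0,0,1]])
    p=cv2.undistortPoints(np.array([[[228+u/7,130+v/7]]]),K,np.array(c["distortion"]))[0,0]
    r=rot(c["rotation"]).apply(np.r_[p,1]);n=A[:,2];o=A[:,3]+n*.020
    t=n@(o-c["position"])/(n@r);print("rail corner",((c["position"]+t*r-A[:,3])@A[:,:3]*1000).round(1))
for i in range(6):
    im,d=capture("scene");D.append(d);I.append(im.astype(float))
d=np.median(D,0);im=np.mean(I,0).astype(np.uint8);Bd=(cloud("scene",d)-A[:,3])@A[:,:3]*1000
for v in range(214,236,1):
    print(v," ".join("%d,%d,%d"%tuple(Bd[v,u].round()) for u in range(250,274,2)))
cv2.imwrite("pics/s3.png",cv2.resize(im[190:245,235:290],None,fx=10,fy=10,interpolation=3))
E
```

```text
rail corner [27.4 55.4 20. ]
rail corner [19.7 81.6 20. ]
rail corner [155.9 111.7  20. ]
rail corner [165.9  89.2  20. ]
214 48,1,47 40,4,44 41,10,43 34,13,40 24,16,36 14,19,33 -96,-4,8 -96,2,6 67,48,39 63,53,37 49,54,32 49,60,30
215 49,0,45 46,5,43 50,11,42 40,14,38 36,18,36 23,20,32 14,23,28 -91,2,4 68,48,37 64,52,34 49,53,29 139,80,48
216 47,-1,42 58,7,43 56,12,41 48,15,37 40,18,34 31,21,31 23,25,27 68,42,36 67,46,34 65,51,32 141,75,47 147,81,47
217 47,-2,39 69,9,42 65,14,40 55,16,36 50,20,34 40,23,30 28,25,26 67,40,33 64,45,30 67,51,29 154,77,47 155,82,46
218 44,-4,36 66,8,39 68,14,38 63,18,35 55,20,32 46,23,28 37,26,25 66,39,30 66,45,28 65,49,26 155,76,45 157,82,44
219 45,-5,33 65,7,36 67,12,35 66,17,33 63,22,31 53,24,27 42,27,23 67,39,27 67,44,26 66,49,24 157,76,43 157,81,42
220 42,-6,30 67,6,34 68,12,32 67,17,31 67,22,29 58,25,26 65,32,26 66,37,24 66,43,23 67,48,21 156,75,40 154,80,39
221 -57,-36,6 67,5,31 66,10,30 68,16,28 68,21,27 67,26,25 67,31,23 66,37,22 67,42,20 68,47,19 68,53,18 155,79,36
222 -53,-36,4 67,4,29 66,9,27 69,15,26 65,20,24 67,25,22 65,30,20 66,36,19 68,41,
[... 721 characters left out ...]
8,14,5 64,18,3 69,25,3 74,31,2 77,37,2 88,45,3 93,52,2 158,73,17
230 67,-8,9 68,-3,7 50,-3,2 70,8,5 68,13,3 71,19,2 81,27,3 85,33,2 86,39,1 98,47,3 103,53,2 159,72,15
231 65,-10,5 66,-4,4 66,1,3 72,8,3 74,14,1 79,20,1 89,28,2 96,35,2 98,41,2 104,48,2 109,54,1 159,71,12
232 64,-11,3 65,-6,1 78,3,3 82,10,2 83,15,1 96,24,3 100,30,2 104,36,2 107,42,1 113,49,1 119,56,1 160,71,10
233 73,-10,2 77,-3,2 88,5,3 94,12,3 96,18,2 103,25,2 105,31,1 114,38,2 119,45,2 124,51,1 133,58,2 157,69,7
234 80,-8,1 85,-2,1 98,7,2 103,14,2 106,20,2 111,26,1 116,33,1 120,39,1 128,46,1 134,53,1 141,59,2 157,68,5
235 92,-6,1 102,3,3 104,8,1 109,15,1 116,22,2 122,28,1 130,36,2 132,41,1 139,48,1 145,55,2 150,61,2 153,67,1
```

View pics/s3.png

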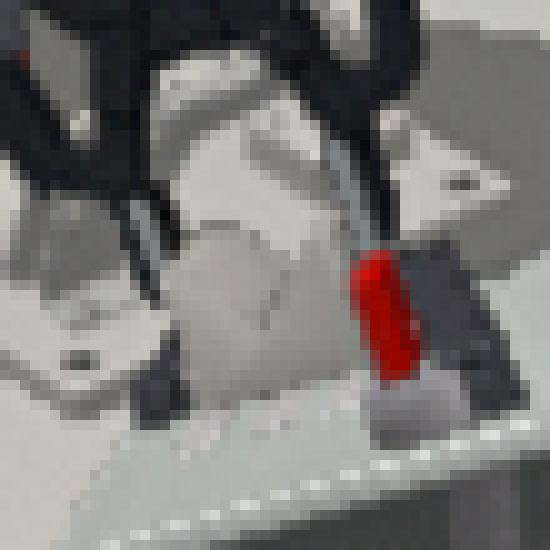

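The s3 picture shows the block's end face at (170–370, 230–400) meeting the bed at its lower edge. The depth rows run straight from z≈3 on the face to the bed at 2, and the face spans y≈5 to 54, clear of the fence. It's seated, so I'll release it.

```bash
python3 -m handwheel '[[[-0.25,0,0,0,0,0,0],[-0.3,0,0,0,0,0,0],[-0.4,0,0,0,0,0,0],[-0.5,0,0,0,0,0,0],[-0.6,0,0,0,0,0,0],[-0.7,0,0,0,0,0,0],[-0.7,0,0,0,0,0,0],[-0.7,0,0,0,0,0,0]]]'; python3 -m handwheel '[[[-0.7,0,0,-0.8,0,0,0],[-0.7,0,0,-1.8,0,0,0],[-0.7,0,0,-2.6,0,0,0],[-0.7,0,0,-2.6,0,0,0],[-0.7,0,0,-2.6,0,0,0]]]'
cat > see.py <<'E'
from h import *
A=np.load("bed.npy");D=[];I=[]
for i in range(6):
    im,d=capture("scene");D.append(d);I.append(im.astype(float))
d=np.median(D,0);im=np.mean(I,0).astype(np.uint8);Bd=(cloud("scene",d)-A[:,3])@A[:,:3]*1000
P=Bd[200:236,240:285].reshape(-1,3)
F=P[(abs(P[:,0]-62)<10)&(P[:,1]>0)&(P[:,1]<56)&(P[:,2]>8)&(P[:,2]<42)]
m=np.median(F[:,0]);F=F[abs(F[:,0]-m)<2.5]
print(len(F),"x",F[:,0].mean(),"y",np.percentile(F[:,1],[1,4,50,96,99]),"zmax",np.percentile(F[:,2],[2,98]),"slopes",np.linalg.lstsq(np.c_[F[:,1:],np.ones(len(F))],F[:,0],rcond=None)[0])
s=readout.sense();print(s["t"],s["contact_force"].round(1))
cv2.imwrite("pics/see.png",cv2.resize(im[190:245,235:290],None,fx=10,fy=10,interpolation=3))
E
python3 see.py
```

```text
t: 8.5
eef_pos: [0.6728, 0.2596, 0.2291]
tool_rot: [-0.205, 0.427, 0.878, -0.071]
contact_force: [1.0, 0.1, 0.3]
width: 0.851
grip_force: 0.0
t: 9.0
eef_pos: [0.7001, 0.2564, 0.2879]
tool_rot: [-0.204, 0.427, 0.878, -0.071]
contact_force: [-0.8, -0.1, -0.5]
width: 0.85
grip_force: 0.0
175 x 60.09803925435288 y [ 0.68077628  1.55488019 25.46884933 48.31735762 49.45585526] zmax [ 8.68229615 40.71255564] slopes [-4.00538290e-03  4.20978614e-03  6.01035651e+01]
9.3 [ 0.1  0.3 -0.3]
```

View pics/see.png

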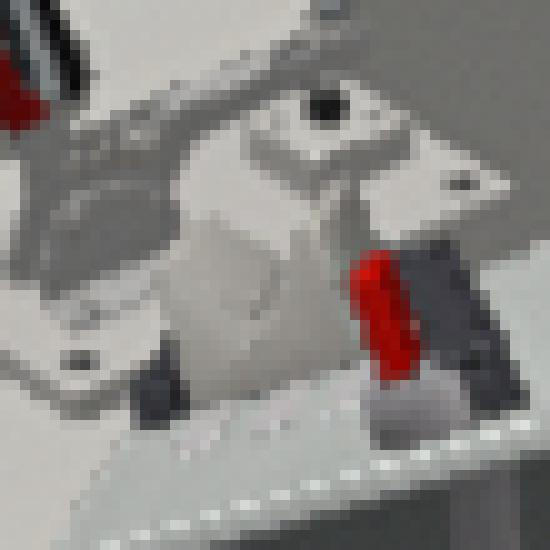

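The see.png picture shows the block down on the bed, with its end face at (180–370, 230–400) against the dark fence end at (160,390). Depth puts that face at x=60.1 and the block across y 0 to 50, square, so it's home. The wedge is next; the tab's uphill face is at x≈157.

```bash
python3 - <<'E'
from goal import *
o=np.array([0,0,.173])
goal(178,79.5,70,o);goal(178,79.5,26,o)
s=readout.sense();T=rot(s["tool_rot"]);print("push dir in tool",T.inv().apply(M@[-.970,-.243,0]).round(3),s["joints"].round(2))
E
```

```text
t 9.3 TCP goal [0.57819208 0.33507434 0.33045382] shift [ 5.65 -2.06  0.65] turn [-0.02 -0.   -0.  ] F [ 0.1  0.3 -0.3]
block now in bed [36.9 28.4 86. ]
t 9.3 TCP goal [0.55976157 0.33729336 0.29056155] shift [ 5.65 -2.05  2.41] turn [-0.02 -0.   -0.  ] F [ 0.1  0.3 -0.3]
block now in bed [36.9 28.4 86. ]
push dir in tool [-0.97   0.243 -0.001] [-0.57  0.88  0.39  1.2  -0.45  1.54  0.53]
```

```bash
python3 -m handwheel '[[[1,1.5,-0.5,0.2,0,0,0],[1,3,-1.1,0.5,0,0,0],[1,4.5,-1.6,0.65,0,0,0],[1,5.65,-2.05,0.65,0,0,0],[1,5.65,-2.05,0.65,0,0,0],[1,5.65,-2.05,1.5,0,0,0],[1,5.65,-2.05,2.1,0,0,0],[1,5.65,-2.05,2.41,0,0,0],[1,5.65,-2.05,2.41,0,0,0],[1,5.65,-2.05,2.41,0,0,0],[1,5.65,-2.05,2.41,0,0,0]]]' 40
python3 - <<'E'
from goal import *
o=np.array([0,0,.173])
goal(178,79.5,26,o)
A_=A;im,d=capture("scene");cv2.imwrite("pics/w.png",cv2.resize(im[170:245,225:300],None,fx=7.5,fy=7.5,interpolation=3))
E
```

```text
t: 10.4
eef_pos: [0.5605, 0.3372, 0.2915]
tool_rot: [-0.204, 0.427, 0.878, -0.071]
contact_force: [0.1, 0.5, -0.0]
width: -0.003
grip_force: 0.0
t 10.4 TCP goal [0.55976157 0.33729336 0.29056155] shift [ 0.01 -0.01  0.04] turn [-0.   -0.   -0.01] F [ 0.1  0.5 -0. ]
block now in bed [177.8  79.4  27.1]
```

View pics/w.png

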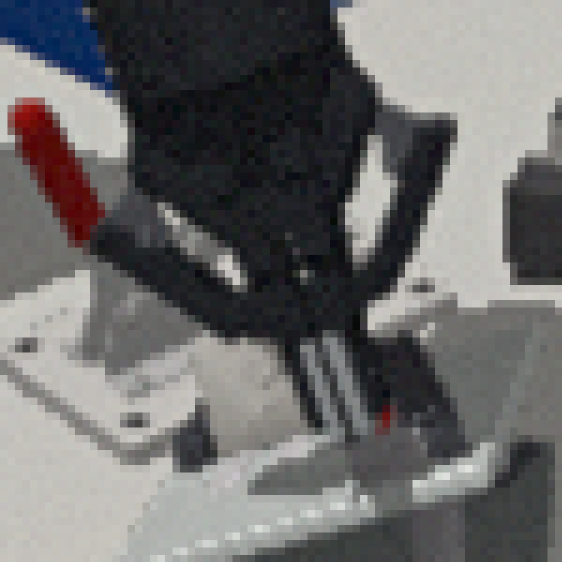

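The w.png picture shows the shut fingertips at (345,390) standing uphill of the tab, whose red shows at (385,415). I'll push now.

```bash
python3 -m handwheel '[[[1,-0.19,0.05,0,0,0,0],[1,-0.33,0.08,0,0,0,0],[1,-0.43,0.11,0,0,0,0],[1,-0.53,0.13,0,0,0,0],[1,-0.66,0.165,0,0,0,0],[1,-0.8,0.2,0,0,0,0],[1,-0.93,0.233,0,0,0,0],[1,-1.06,0.266,0,0,0,0],[1,-1.16,0.29,0,0,0,0],[1,-1.16,0.29,0,0,0,0]]]'
cat > f.py <<'E'
from goal import *
s=readout.sense();T=rot(s["tool_rot"]);u=M@[-.970,-.243,0]
b=M.T@(s["eef_pos"]+T.apply([0,0,.173])-A[:,3])*1000
print(s["t"],"push",-(s["contact_force"]@u).round(2),"bedF",(M.T@s["contact_force"]).round(1),"tip",b.round(1))
E
python3 f.py
```

```text
t: 11.45
eef_pos: [0.5815, 0.3189, 0.2799]
tool_rot: [-0.204, 0.427, 0.878, -0.071]
contact_force: [-0.1, 0.0, 1.3]
width: 0.001
grip_force: 0.0
11.45 push 0.5 bedF [0.4 0.4 1.1] tip [148.5  72.3  26.4]
```

```bash
cat > tab.py <<'E'
from h import *
A=np.load("bed.npy")
for n in("scene","top"):
    im,d=capture(n);Bd=(cloud(n,d)-A[:,3])@A[:,:3]*1000;i=im.astype(int)
    P=Bd[(i[...,2]>100)&(i[...,1]<80)&(i[...,0]<80)&(d>0)];P=P[(P[:,0]>20)&(P[:,0]<175)&(P[:,1]>40)&(P[:,1]<100)&(P[:,2]>5)&(P[:,2]<60)]
    print(n,len(P),P.mean(0).round(1) if len(P) else "",P.min(0).round(1) if len(P) else "",P.max(0).round(1) if len(P) else "")
E
python3 tab.py
```

```text
scene 3 [131.1  77.9  21. ] [130.9  77.   18.4] [131.3  78.8  23.5]
top 0
```

```bash
python3 -m handwheel '[[[1,-0.06,0.015,0,0,0,0],[1,-0.12,0.03,0,0,0,0],[1,-0.18,0.045,0,0,0,0],[1,-0.24,0.06,0,0,0,0],[1,-0.3,0.075,0,0,0,0]]]'; python3 f.py
```

```text
t: 12.05
eef_pos: [0.5867, 0.3146, 0.2772]
tool_rot: [-0.205, 0.427, 0.878, -0.071]
contact_force: [-3.4, 0.9, 1.5]
width: -0.0
grip_force: 1.5
12.05 push 3.48 bedF [ 3.   2.4 -0.1] tip [141.5  70.5  26.3]
```

```bash
python3 -m handwheel '[[[1,-0.06,0.015,0,0,0,0],[1,-0.12,0.03,0,0,0,0],[1,-0.18,0.045,0,0,0,0],[1,-0.23,0.0575,0,0,0,0]]]'; python3 f.py
python3 -m handwheel '[[[1,-0.04,0.01,0,0,0,0],[1,-0.08,0.02,0,0,0,0],[1,-0.11,0.0275,0,0,0,0]]]'; python3 f.py
```

```text
t: 12.45
eef_pos: [0.5909, 0.311, 0.275]
tool_rot: [-0.205, 0.427, 0.878, -0.071]
contact_force: [-2.4, 1.3, 0.1]
width: 0.003
grip_force: 1.5
12.45 push 2.54 bedF [ 2.4  0.9 -0.9] tip [135.7  69.1  26.3]
t: 12.75
eef_pos: [0.5929, 0.3093, 0.2741]
tool_rot: [-0.205, 0.427, 0.878, -0.071]
contact_force: [-3.7, 2.3, 0.9]
width: 0.002
grip_force: 1.5
12.75 push 4.36 bedF [ 4.1  1.5 -0.8] tip [133.   68.4  26.3]
```

```bash
python3 -m handwheel '[[[1,-0.04,0.01,0,0,0,0],[1,-0.08,0.02,0,0,0,0],[1,-0.11,0.0275,0,0,0,0]]]'; python3 f.py
```

```text
t: 13.05
eef_pos: [0.595, 0.3076, 0.273]
tool_rot: [-0.205, 0.427, 0.878, -0.071]
contact_force: [-3.9, 2.0, 0.5]
width: -0.001
grip_force: 1.5
13.05 push 4.2 bedF [ 3.9  1.7 -1.3] tip [130.3  67.7  26.4]
```

```bash
python3 -m handwheel '[[[1,-0.04,0.01,0,0,0,0],[1,-0.08,0.02,0,0,0,0],[1,-0.11,0.0275,0,0,0,0]]]'; python3 f.py
```

```text
t: 13.35
eef_pos: [0.597, 0.3059, 0.272]
tool_rot: [-0.205, 0.427, 0.878, -0.071]
contact_force: [-3.0, 2.1, 0.3]
width: -0.003
grip_force: 1.6
13.35 push 3.54 bedF [ 3.4  1.  -1.1] tip [127.5  67.   26.4]
```

```bash
cat >> f.py <<'E'
import sys
sys.exit(-(s["contact_force"]@u)>6.5)
E
python3 -m handwheel '[[[1,-0.03,0.0075,0,0,0,0],[1,-0.06,0.015,0,0,0,0]]]' >/dev/null && python3 f.py && python3 -m handwheel '[[[1,-0.03,0.0075,0,0,0,0],[1,-0.06,0.015,0,0,0,0]]]' >/dev/null && python3 f.py && python3 -m handwheel '[[[1,-0.03,0.0075,0,0,0,0],[1,-0.06,0.015,0,0,0,0]]]' >/dev/null && python3 f.py && python3 -m handwheel '[[[1,-0.03,0.0075,0,0,0,0],[1,-0.06,0.015,0,0,0,0]]]' >/dev/null && python3 f.py && python3 -m handwheel '[[[1,-0.03,0.0075,0,0,0,0],[1,-0.06,0.015,0,0,0,0]]]' >/dev/null && python3 f.py && python3 -m handwheel '[[[1,-0.03,0.0075,0,0,0,0],[1,-0.06,0.015,0,0,0,0]]]' >/dev/null && python3 f.py
```

```text
13.55 push 3.09 bedF [ 3.1  0.3 -2.4] tip [126.   66.6  26.4]False
```

```bash
sed -i 's/sys.exit(-(s\["contact_force"\]@u)>6.5)/sys.exit(int(-(s["contact_force"]@u)>6.5))/' f.py
python3 -m handwheel '[[[1,-0.03,0.0075,0,0,0,0],[1,-0.06,0.015,0,0,0,0]]]' >/dev/null && python3 f.py && python3 -m handwheel '[[[1,-0.03,0.0075,0,0,0,0],[1,-0.06,0.015,0,0,0,0]]]' >/dev/null && python3 f.py && python3 -m handwheel '[[[1,-0.03,0.0075,0,0,0,0],[1,-0.06,0.015,0,0,0,0]]]' >/dev/null && python3 f.py && python3 -m handwheel '[[[1,-0.03,0.0075,0,0,0,0],[1,-0.06,0.015,0,0,0,0]]]' >/dev/null && python3 f.py && python3 -m handwheel '[[[1,-0.03,0.0075,0,0,0,0],[1,-0.06,0.015,0,0,0,0]]]' >/dev/null && python3 f.py && python3 -m handwheel '[[[1,-0.03,0.0075,0,0,0,0],[1,-0.06,0.015,0,0,0,0]]]' >/dev/null && python3 f.py
```

```text
13.75 push 2.47 bedF [ 2.7 -0.7 -1.7] tip [124.6  66.2  26.4]
13.95 push 3.3 bedF [ 3.2  0.7 -1.9] tip [123.   65.9  26.3]
14.15 push 3.69 bedF [ 3.7  0.3 -1.1] tip [121.5  65.5  26.4]
14.35 push 3.12 bedF [ 3.3 -0.3 -2.2] tip [120.   65.1  26.4]
14.55 push 9.12 bedF [8.5 3.5 0.3] tip [119.2  64.9  26.4]
```

```bash
python3 -m handwheel '[[[1,0,0,0,0,0,0],[1,0,0,0,0,0,0]]]' >/dev/null; python3 f.py; python3 -m handwheel '[[[1,-0.01,0.0025,0,0,0,0],[1,-0.01,0.0025,0,0,0,0]]]' >/dev/null; python3 f.py
```

```text
14.75 push 8.12 bedF [ 7.4  3.7 -0.9] tip [119.2  64.9  26.4]
14.95 push 8.92 bedF [ 8.3  3.6 -0.4] tip [119.2  64.9  26.4]
```

```bash
python3 -m handwheel '[[[1,-0.02,0.005,0,0,0,0],[1,-0.02,0.005,0,0,0,0]]]' >/dev/null; python3 f.py; python3 -m handwheel '[[[1,-0.01,0.0025,0,0,0,0],[1,-0.01,0.0025,0,0,0,0]]]' >/dev/null; python3 f.py;  python3 -m handwheel '[[[1,-0.01,0.0025,0,0,0,0],[1,-0.01,0.0025,0,0,0,0]]]' >/dev/null; python3 f.py
```

```text
15.15 push 11.51 bedF [10.5  5.6  0.7] tip [118.9  64.9  26.4]
15.35 push 12.78 bedF [11.4  6.9  1.4] tip [118.9  64.8  26.4]
15.55 push 14.24 bedF [13.1  6.5  1.4] tip [118.8  64.8  26.4]
```

```bash
python3 -m handwheel '[[[1,0.1,-0.025,0,0,0,0],[1,0.4,-0.1,0,0,0,0],[1,0.6,-0.15,-0.5,0,0,0],[1,0.6,-0.15,-2,0,0,0],[1,0.6,-0.15,-3.5,0,0,0],[1,0.6,-0.15,-3.5,0,0,0],[1,0.6,-0.15,-3.5,0,0,0]]]'; python3 see.py; python3 tab.py
```

```text
t: 16.25
eef_pos: [0.6306, 0.3043, 0.3546]
tool_rot: [-0.204, 0.427, 0.878, -0.07]
contact_force: [0.1, -0.3, -0.7]
width: 0.006
grip_force: 0.0
172 x 59.86635310463938 y [ 0.66342362  1.61189244 24.1057314  48.22393571 49.59648074] zmax [ 8.99879446 40.50541818] slopes [-9.38444188e-04  1.06789691e-03  5.98653946e+01]
16.55 [-0.3  1.2 -0.2]
scene 53 [104.   67.6  34.1] [44.5 48.9 19.5] [112.9  71.6  48.2]
top 0
```

View pics/see.png

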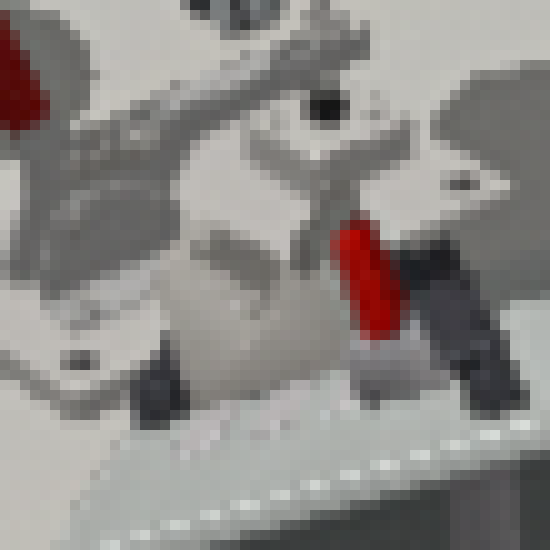

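The picture shows the block still home, with its end face at (180–350, 240–400), and the wedge driven down against it with the tab at (370,280). The gripper is clear, so I'll hand in.

```bash
python3 -c "
from cell import workorder
print(workorder.hand_in())"
```

```text
the job is handed in; nothing more can be done
None
```

I loaded the V-block into the nest and handed the job in, but the system returned no verdict: the block slid home by itself (within about 1 mm on camera) and the wedge is tight against it from a push of about 14 N, slightly over the 12 N target.

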